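# Check the laboratory balance with its largest check weight

## Task

Check the balance: slide its draught cover open by the handle, take the largest of the three check weights from the tray and stand it gently in the middle of the weighing pan, inside the engraved ring, then let go and slide the cover fully shut over it. Never press the pan down to its stop, and leave the two smaller weights, the beaker and the slide box where they are.

Things in the scene. Friction and masses are not known exactly. Their poses are not given: they have to be found in the camera images.
- balance: White balance, fixed. Origin at bench level under the pan centre; display front faces its own -x. Clear walls (front, back, +y side) and a white housing (y -240 to -90 mm) enclose the pan chamber: inside 153 mm in x, y -90 to 79 mm; walls and housing 168 mm tall; rails along y at x = +-89 mm, tops at 178 mm; a 45 mm tall display foot reaches x = -160 mm.
- pan_centre (a point): Centre of the top face of the round steel weighing pan, 110 mm across, 80 mm above the bench when empty; a thin black ring 62 mm across is engraved round this point. Moves with the pan.
- pan (a joint): How far the sprung pan is pressed down, m: 0 empty, about 0.004 under the largest weight, 0.012 at its stop.
- cover (a joint): How far the draught cover is slid open, m: 0 fully shut over the chamber, 0.150 fully open. It slides level towards the balance's own -y, on to the housing, with about 2 N of friction, and stays where it is left.
- cover_handle (a point): Grip point of the black handle bar standing in the middle of the cover, on its centre line, 6 mm below its top; bar 60 mm long (balance x), 14 mm thick (y), 30 mm tall. The cover is a smoked clear plate with aluminium edges, 168 (x) by 166 mm (y); its top is 24 mm below this point (177 mm above the bench), its underside 171 mm above the bench.
- tray: Shallow black tray, fixed, 220 mm (x) by 100 mm (y), walls 20 mm high and 5 mm thick, floor 5 mm thick; origin at the centre of its underside. The three weights stand in a row along its x, about 65 mm apart, in any order.
- weight_large: The largest check weight, plain steel, 78 mm tall, about 500 g: round body 42 mm across and 37 mm tall, a short neck (20 mm across), then a round upright knob 28 mm across, straight-sided from 48 to 76 mm height (grip it about 63 mm up). Origin at the centre of its underside, z along its axis.
- weight_medium: Middle check weight, same shape, 58 mm tall, body 31 mm across, 200 g. Origin at the centre of its underside.
- weight_small: Smallest check weight, same shape, 46 mm tall, body 25 mm across, 100 g. Origin at the centre of its underside.
- beaker: Empty open glass beaker, 72 mm across the rim, 95 mm tall, standing loose beyond the tray. Origin at the centre of its underside.
- slide_box: Closed white plastic slide box, 80 by 100 mm and 35 mm high, lying loose beyond the balance. Origin at the centre of its underside.
Not all that is in view belongs to the job. What is shaped like the weight_large but brown or yellow is not meant.

How it is judged:
By the outcome, as a careful person would: the job done as asked, in the order asked, and still so for the second after the job is handed in, with the robot touching nothing.
It also fails if it takes over 70 s, if anything falls off the work surface, if the arm or the gripper's body presses on something with over 40 N, if the wrist force passes 120 N, or if a joint passes its speed limit or range.

## Robot

A 6-joint arm with a two-finger parallel gripper is mounted at the origin on the work surface. World frame = base frame: x ahead of the robot, y to its left, z up, the work surface at z = 0. Lengths are in mm, angles in rad, forces in N, time in s.
With the tool pointing down it reaches from about 275 to 1000 mm from the base axis. Payload 8.4 kg.
Tool frame: the origin (TCP) lies between the finger pads; the fingertips stand 17 mm ahead of it and the grasp point (between the pads) lies 2 mm behind it (r.tcp_to_tips is the distance from the TCP to the fingertips, in mm); z points along the fingers, y is the line along which they close (so a half turn about z gives the same grasp; the last joint's range is limited). The gripper opens to 85 mm and grips with 20 to 120 N. Pads are 22 mm wide; open, the fingers measure 114 mm over their backs; the gripper's body (76 mm by 85 mm) begins 54 mm behind the grasp point. The pads swing forward as they close: fully open they stand 13 mm farther back than shut.
Start: joints at [-1.206, 0.353, 1.633, -0, 1.155, -0.002], TCP at [224.143, -583.428, 248.281] pointing down, gripper open.
Joint ranges: [-2.63, 2.63], [-0.92, 2.1], [0.06, 2.66], [-1.3, 4.44], [0, 2.69], [-3.02, 3.02]. Speed limits (rad/s): [2.22, 2.22, 2.79, 3.14, 3.14, 3.14].

## Interface

Orientations are given as [roll, pitch, yaw] about the fixed x, y, z axes, in that order (R = Rz(yaw) Ry(pitch) Rx(roll)).
In Python, from rig import r gives the robot as it stands. The module is installed in compiled form; this text tells all that it offers.
- The arm moves only by the tool apply_moves, never from a script. Its argument "series" is text: rows parted by semicolons, each of 7 numbers parted by spaces: the shift along the tool's x, y, z in cm, then the turn, a rotation vector about the tool's x, y, z in rad, then the gripper's target within -1 to 1 (shut at 1, half-way at 0, fully open at -1). In form: tx ty tz rx ry rz fingers; .... A call has exactly 10 rows; each row shifts and turns the commanded pose from where the row before left it, along the tool's axes as they then stand; what a row does not reach is not made up. A row lasts 1/12 s, in which the tool goes at most 41.7 mm and 7.16 degrees, less where a joint would pass 70% of its speed; a pose out of reach is approached as far as the arm can. A call with a gripper value outside its range is refused whole. The fingers move at their own pace and stop on an object; "squeeze" is the grip in N (left out, the last holds). Time passes only in rows, so rows that do not move let the fingers close, or fill a call up. It gives the time, the measured TCP pose, the force and the opening at its end, in the units of the state.
- r.sense(): the state, without advancing time (a new reading comes with each control period).
- r.grab_frame(name): name is "scene" or "top" or "wrist"; returns the picture (480x640x3 uint8, blue, green, red); there is no depth.
- r.camera_info(name): a dict with "K" (3x3 intrinsics, pixels), "distortion" ([k1, k2, p1, p2, k3] as OpenCV has them; the pictures are not rectified), "extrinsics" (4x4, takes a point from camera to world coordinates). Camera axes: x right, y down, z forward; pixel columns grow to the right and rows downward; lengths in mm; the calibration is good to about 2 mm. A picture is of the moment at which its call begins: read the wrist's pose just before it. camera_info takes no time and is no camera call; for the wrist camera it gives the pose at the moment of the call.
- r.sign_off(): hands the job in, once; it reports no verdict.
The state is a dict: "clock": time; "qpos": joint angles; "qvel": joint speeds; "joint_efforts": joint torques, N m; "eef_pos": TCP position; "tcp_rot": TCP orientation; "contact_force": force on the tool from outside, world axes, zero at the start; "wrist_torque": the same for the moment, N m; "opening": opening from 0.0 (shut) to 1.0 (fully open).
Only numpy, scipy, OpenCV 4.12 (cv2) and the standard library are available. Lean on these libraries where they do the work, as an engineer would, in place of code of your own. Each camera call takes 0.05 s, during which the arm holds its last target. There are 200 camera calls.

## Working session

There is one attempt and no reset: what is moved stays moved. The work goes in short steps, Python scripts to look and compute and a tool call to move; the robot and the scene stay as the last step left them, time stands still between calls to the robot, and variables do not carry over. Pictures are saved under pics/ and viewed, on a budget of 10 in all, crops included, one or two more only if the job needs it, and the job is handed in when it is done.

Besides the shell and the picture viewer there is one more tool, called after "Call:" by a JSON object that holds its "op" and its "data", one argument or row to a line. apply_moves: Moves the arm, as the interface text tells. Its arguments: {"type":"object","properties":{"series":{"type":"string"},"squeeze":{"type":"number"}},"required":["series"]}

```bash
mkdir -p pics; cat > h.py <<'E'
import numpy as np, cv2
from rig import r
def save(n,f): cv2.imwrite('pics/'+f,r.grab_frame(n))
def ray(info,u,v):
    K=np.array(info["K"]);d=np.array(info["distortion"]);T=np.array(info["extrinsics"])
    p=cv2.undistortPoints(np.array([[[u,v]]],float),K,d)[0,0]
    return T[:3,3],T[:3,:3]@np.array([p[0],p[1],1])
def atz(info,u,v,z):
    o,d=ray(info,u,v);return o+d*(z-o[2])/d[2]
def proj(info,P):
    T=np.linalg.inv(np.array(info["extrinsics"]));rv=cv2.Rodrigues(T[:3,:3])[0]
    return cv2.projectPoints(np.array(P,float).reshape(-1,1,3),rv,T[:3,3],np.array(info["K"]),np.array(info["distortion"]))[0][:,0]
E
python3 - <<'E'
from h import *
save("scene","s1.png");save("top","t1.png")
print(r.sense());
for n in("scene","top"):
    i=r.camera_info(n);print(np.round(i["extrinsics"],2).tolist(),np.round(i["K"],1).tolist())
E
```

```text
{'clock': 0.1, 'qpos': array([-1.20639869e+00,  3.53590649e-01,  1.63404220e+00,  1.56096553e-05,
        1.15520190e+00, -2.38964124e-03]), 'qvel': array([-1.87796271e-03, -1.87808792e-03, -2.34195479e-03, -3.25714984e-04,
        1.35938480e-03, -8.27312228e-06]), 'joint_efforts': array([ 1.85014447e-03, -6.06356335e+01, -3.42819428e+01,  2.21343416e-04,
        3.99861136e-03, -7.51107507e-06]), 'eef_pos': array([ 224.00522478, -583.05253652,  247.63691128]), 'tcp_rot': array([-3.14035059e+00, -1.72412000e-05,  3.66780952e-01]), 'contact_force': array([ 0.77861957, -0.33717762, -0.53379035]), 'wrist_torque': array([0.01950372, 0.03334486, 0.0174875 ]), 'opening': 1.005152877926589}
[[-0.54, 0.72, -0.43, 958.02], [0.84, 0.46, -0.28, 371.63], [-0.0, -0.51, -0.86, 864.02], [0.0, 0.0, 0.0, 1.0]] [[520.6, 0.0, 323.6], [0.0, 520.6, 235.9], [0.0, 0.0, 1.0]]
[[0.03, -0.99, 0.14, 430.46], [-1.0, -0.03, 0.01, 133.01], [-0.0, -0.14, -0.99, 1071.23], [0.0, 0.0, 0.0, 1.0]] [[466.3, 0.0, 317.4], [0.0, 466.3, 238.1], [0.0, 0.0, 1.0]]
```

View pics/s1.png

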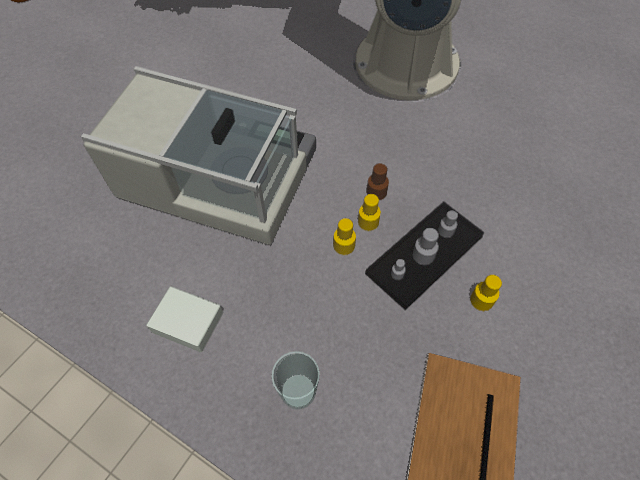

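View pics/t1.png

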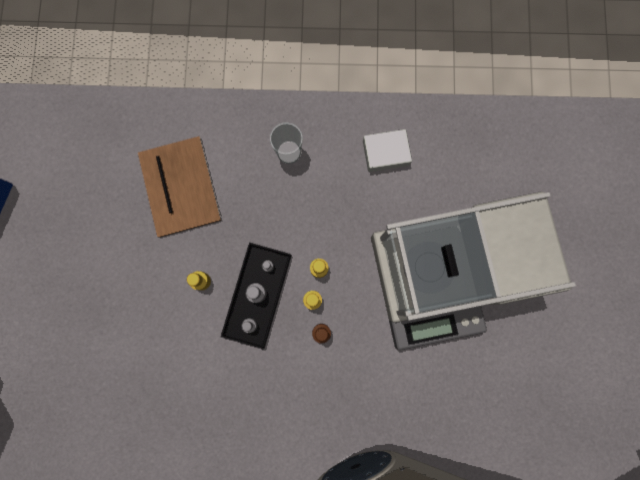

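The steel weights in the tray are large (256,291), medium (249,326) and small (268,266) in the top view. Lookalikes are yellow at (198,281), (319,268) and (313,300), and brown at (321,333). I choose the steel one in the middle of the tray, and check it with a crop.

```bash
python3 - <<'E'
from h import *
t=cv2.imread('pics/t1.png');i=r.camera_info("top")
c=t[185:355,180:580];cv2.imwrite('pics/c1.png',cv2.resize(c,None,fx=2,fy=2,interpolation=cv2.INTER_CUBIC))
print(atz(i,450,259,207),atz(i,256,289,83))
E
```

```text
[ 523.8587407 -107.6609022  207.       ] [462.18522389 267.01682156  83.        ]
```

View pics/c1.png

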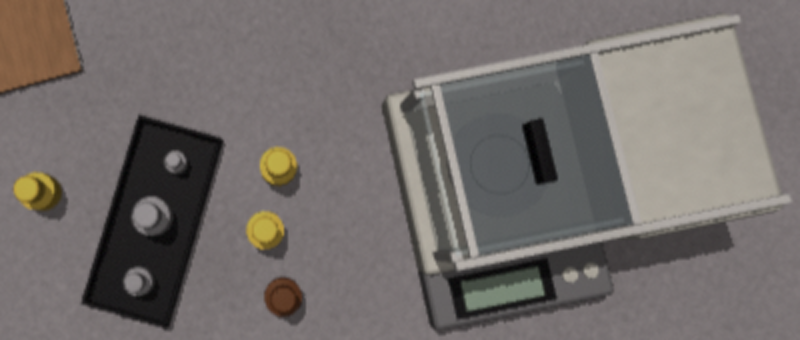

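The crop confirms the large steel weight in mid-tray at crop (151,216), i.e. image (255.5,293). The cover corners are at crop (435,87), (467,257), (597,55) and (633,223), the ring centre is at (498,164) and the handle at (541,151).

```bash
python3 - <<'E'
from h import *
i=r.camera_info("top")
f=lambda u,v,z:np.round(atz(i,180+(u-.5)/2+.25,185+(v-.5)/2+.25,z)[:2],1)
A=[f(*p,177) for p in[(435,87),(467,257),(597,55),(633,223)]];print(A,np.mean(A,0))
print("widths",np.linalg.norm(A[0]-A[1]),np.linalg.norm(A[2]-A[3]),np.linalg.norm(A[0]-A[2]),np.linalg.norm(A[1]-A[3]))
R=[f(*p,178) for p in[(417,84),(738,20),(456,261),(788,200)]];print("rails",R)
for a,b in((0,1),(2,3)):
  d=R[b]-R[a];print(np.arctan2(d[0],-d[1]),np.linalg.norm(d))
print("ring",f(498,164,80),"handle",f(542,151,207))
print("tray corners",[f(*p,20) for p in[(140,116),(222,140),(168,327),(83,302)]])
print("weight top",f(149,213,83),"body",f(151,216,42),"med",f(136,281,63),"small",f(175,160,51))
# scene
s=r.camera_info("scene")
print("scene weight top",atz(s,430,235,83)[:2],"handle", atz(s,226,113,207)[:2])
E
```

```text
[array([583.7, -15. ]), array([421.6, -45.8]), array([ 619.8, -172.6]), array([ 458.1, -203.2])] [ 520.8  -109.15]
widths 165.00015151508197 164.56989396605923 161.6816934597111 161.57663816282349
rails [array([586. ,   2.6]), array([ 658.2, -310.4]), array([417.6, -35.2]), array([ 484. , -350.2])]
0.22670551223186844 321.21930203522953
0.20775220185597087 321.9222887592594
ring [519.2 -98.3] handle [ 521.1 -109.5]
tray corners [array([567.8, 294.2]), array([543. , 199.9]), array([334.5, 251.7]), array([358.8, 346.9])]
weight top [456.9 269.9] body [454.8 273.3] med [385.2 283.1] small [516.2 248.6]
scene weight top [461.20148484 276.02685633] handle [ 507.63443698 -111.87055804]
```

Call:
{"op": "apply_moves", "data": {
  "series": "0 0 -2.5 0 0 0.08 -1;0 0 -2.5 0 0 0.077 -1;2.8 -2.9 0 0 0 0 -1;2.8 -2.9 0 0 0 0 -1;2.8 -2.9 0 0 0 0 -1;2.8 -2.9 0 0 0 0 -1;2.8 -2.9 0 0 0 0 -1;2.8 -2.9 0 0 0 0 -1;2.8 -2.9 0 0 0 0 -1;2.8 -2.9 0 0 0 0 -1",
  "squeeze": 40
}}

```text
clock: 0.93
eef_pos: [395.3, -308.0, 298.1]
tcp_rot: [-3.141, 0.0, 0.21]
contact_force: [1.2, 0.6, 0.5]
opening: 1.002
```

Call:
{"op": "apply_moves", "data": {
  "series": "2.8 -2.9 0 0 0 0 0;2.8 -2.9 0 0 0 0 0;2.8 -2.9 0 0 0 0 0;2.8 -2.9 0 0 0 0 0;2.8 -2.9 0 0 0 0 0;2.5 -2.5 0 0 0 0 0;0 0 0 0 0 0 0;0 0 0 0 0 0 0;0 0 0 0 0 0 0;0 0 0 0 0 0 0"
}}

```text
clock: 1.77
eef_pos: [520.2, -110.0, 298.1]
tcp_rot: [3.142, 0.001, 0.209]
contact_force: [-0.3, -0.1, 0.1]
opening: 0.503
```

```bash
cat >> h.py <<'E'
def plan(P,yaw):
    s=r.sense();p=s["eef_pos"];y=s["tcp_rot"][2];d=np.array(P)-p
    c,q=np.cos(yaw),np.sin(yaw)
    print("at",np.round(p,1),np.round(s["tcp_rot"],3),"F",np.round(s["contact_force"],1),"op",round(s["opening"],3))
    print("after rz %.3f: t cm %s"%(y-yaw,np.round([(c*d[0]+q*d[1])/10,(q*d[0]-c*d[1])/10,-d[2]/10],2)))
E
python3 - <<'E'
from h import *
plan([521,-109,200],.21)
i=r.camera_info("wrist");save("wrist","w1.png");print(np.round(i["extrinsics"],2).tolist())
print(proj(i,[[521,-109,207],[519,-98,80]]))
E
```

```text
at [ 520.2 -110.   298.1] [3.142e+00 1.000e-03 2.090e-01] F [-0.3 -0.1  0.1] op 0.503
after rz -0.001: t cm [ 0.09 -0.08  9.81]
[[0.21, -0.94, -0.27, 589.24], [-0.98, -0.2, -0.06, -95.49], [0.0, 0.28, -0.96, 423.65], [0.0, 0.0, 0.0, 1.0]]
[[322.91072191 253.82130086]
 [312.41642374 215.50412474]]
```

View pics/w1.png

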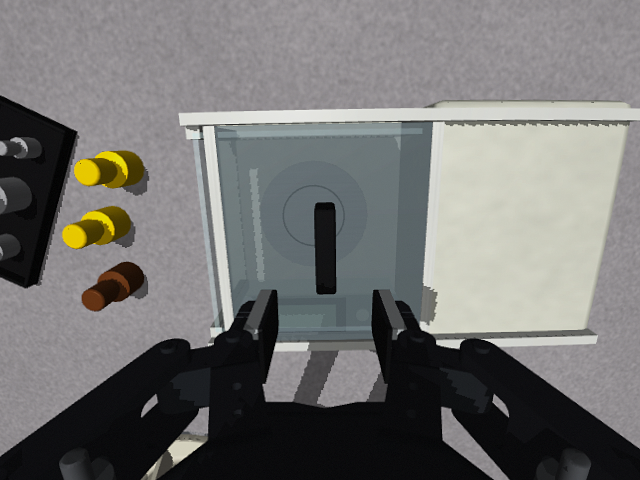

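The wrist view shows the shut cover. The handle top spans (315–336, 203–294) against a prediction of (323,254), and the ring centre is at (313,215) against (312,215.5). I'll measure the yaw from the rail edges.

```bash
python3 - <<'E'
from h import *
w=cv2.imread('pics/w1.png');g=cv2.cvtColor(w,cv2.COLOR_BGR2GRAY).astype(int);i=r.camera_info("wrist")
def fit(us,v0,v1,sgn):
    P=[]
    for u in us:
        col=g[v0:v1,u];d=sgn*np.diff(col);k=np.argmax(d);P.append(atz(i,u,v0+k+.5,178)[:2])
    P=np.array(P);d=P-np.median(P,0)
    vx,vy,x,y=cv2.fitLine(P.astype(np.float32),cv2.DIST_HUBER,0,.1,.01).ravel();
    print("yaw",np.arctan(-vx/vy),"pt",x,y);return P
fit(range(190,425,3),95,130,1)
fit(range(450,590,3),325,350,-1)
fit(list(range(450,620,3)),110,135,-1)
for uv in[(325.5,203),(325.5,294),(316,250),(336,250)]: print(atz(i,*uv,207)[:2])
E
```

```text
yaw 0.24524623 pt 610.6991 -89.20595
yaw 0.24264891 pt 480.53378 -289.20004
yaw 0.22569236 pt 638.8706 -242.01079
[ 554.64094959 -103.85747494]
[ 492.88789414 -116.90747794]
[ 522.6577755  -104.17762461]
[ 525.38550706 -117.1562595 ]
```

Call:
{"op": "apply_moves", "data": {
  "series": "0 0 0 0 0 -0.026 0;0.26 0.11 2.5 0 0 0 0;0 0 2.5 0 0 0 0;0 0 2.5 0 0 0 0;0 0 1.6 0 0 0 0;0 0 0.7 0 0 0 0.2;0 0 0 0 0 0 1;0 0 0 0 0 0 1;0 0 0 0 0 0 1;0 0 0 0 0 0 1",
  "squeeze": 40
}}

```text
clock: 2.65
eef_pos: [523.3, -110.1, 200.6]
tcp_rot: [3.141, 0.0, 0.235]
contact_force: [-2.1, -2.5, -7.8]
opening: 0.154
```

Call:
{"op": "apply_moves", "data": {
  "series": "0 0 0 0 0 0 1;0 0.3 0 0 0 0 1;0 0.5 0 0 0 0 1;0 0.7 0 0 0 0 1;0 0.7 0 0 0 0 1;0 0.8 0 0 0 0 1;0 0.8 0 0 0 0 1;0 0.8 0 0 0 0 1;0 0.8 0 0 0 0 1;0 0.8 0 0 0 0 1"
}}

```text
clock: 3.48
eef_pos: [537.3, -170.5, 200.5]
tcp_rot: [-3.141, 0.002, 0.236]
contact_force: [-7.1, 0.6, 0.1]
opening: 0.153
```

Call:
{"op": "apply_moves", "data": {
  "series": "-0.03 1 0 0 0 0 1;-0.03 1 0 0 0 0 1;-0.03 1 0 0 0 0 1;-0.03 1 0 0 0 0 1;-0.03 1 0 0 0 0 1;-0.03 1 0 0 0 0 1;-0.03 1 0 0 0 0 1;-0.03 0.8 0 0 0 0 1;0 0.6 0 0 0 0 1;0 0.1 0 0 0 0 1"
}}

```text
clock: 4.32
eef_pos: [554.3, -244.9, 200.4]
tcp_rot: [-3.123, 0.001, 0.233]
contact_force: [-9.6, 51.6, 19.9]
opening: 0.156
```

Call:
{"op": "apply_moves", "data": {
  "series": "0 -0.4 0 0 0 0 1;0 -0.4 0 0 0 0 1;0 0 0 0 0 0 1;0 0 0 0 0 0 1;0 0 0 0 0 0 0.3;0 0 0 0 0 0 0.3;0 0 0 0 0 0 0.3;0 0 -2 0 0 0 0.3;0 0 -3 0 0 0 0;0 0 -3 0 0 0 0"
}}

```text
clock: 5.15
eef_pos: [553.7, -245.9, 280.8]
tcp_rot: [-3.141, 0.001, 0.236]
contact_force: [0.7, -0.8, 1.2]
opening: 0.501
```

Call:
{"op": "apply_moves", "data": {
  "series": "0 0 -3 0 0 0 0;0 -2 -1 0 0 0 -0.5;0 -3 0 0 0 0 -0.5;0 -4 0 0 0 0 -0.5;0 -4 0 0 0 0 -0.5;0 -3 0 0 0 0 -0.5;0 0 0 0 0 0 -0.5;0 0 0 0 0 0 -0.5;0 0 0 0 0 0 -0.5;0 0 0 0 0 0 -0.5"
}}

```text
clock: 5.98
eef_pos: [517.0, -90.9, 320.4]
tcp_rot: [3.141, -0.001, 0.235]
contact_force: [-0.1, 0.0, -0.2]
opening: 0.748
```

```bash
python3 - <<'E'
from h import *
plan([519,-98,200],.235)
i=r.camera_info("wrist");save("wrist","w2.png");np.save("w2.npy",i)
print(proj(i,[[519,-98,80]]))
E
```

```text
at [517.  -90.9 320.4] [ 3.141e+00 -1.000e-03  2.350e-01] F [-0.1  0.  -0.2] op 0.748
after rz 0.000: t cm [ 0.03  0.74 12.04]
[[330.77339529 212.5580393 ]]
```

View pics/w2.png

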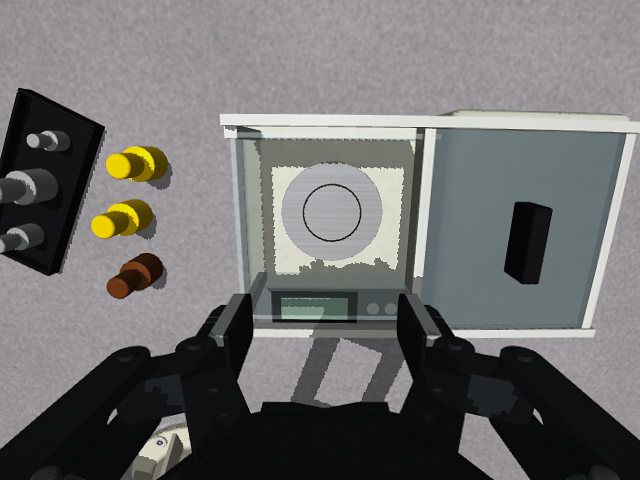

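The cover is fully open over the housing, and the pan and ring are bare with the ring centre near (331,213). Next I refine that centre and measure the weight.

```bash
python3 - <<'E'
from h import *
w=cv2.imread('pics/w2.png');g=cv2.cvtColor(w,cv2.COLOR_BGR2GRAY);i=np.load("w2.npy",allow_pickle=True).item()
m=np.zeros_like(g);m[175:252,294:370]=(g[175:252,294:370]<70)*255
c,_=cv2.findContours(m,cv2.RETR_EXTERNAL,cv2.CHAIN_APPROX_NONE);c=max(c,key=len)
e=cv2.fitEllipse(c);print(e)
P=np.array([atz(i,*p,80)[:2] for p in c[:,0].astype(float)])
(cx,cy),rr=cv2.minEnclosingCircle(P.astype(np.float32));print("ring",cx,cy,2*rr)
E
```

```text
((331.53045654296875, 212.3057098388672), (56.40623474121094, 57.246456146240234), 78.90047454833984)
ring 518.6714477539062 -99.10980224609375 63.891334533691406
```

Call:
{"op": "apply_moves", "data": {
  "series": "0 0 0 0 0 0.12 -1;0 0 0 0 0 0.12 -1;0 0 0 0 0 0.12 -1;0 0 0 0 0 0.12 -1;-1.45 -3.37 0 0 0 0 -1;-1.45 -3.37 0 0 0 0 -1;-1.45 -3.37 0 0 0 0 -1;-1.45 -3.37 0 0 0 0 -1;-1.45 -3.37 0 0 0 0 -1;-1.45 -3.37 0 0 0 0 -1"
}}

```text
clock: 6.87
eef_pos: [481.1, 128.1, 320.3]
tcp_rot: [-3.142, -0.0, -0.246]
contact_force: [1.2, -0.2, -1.0]
opening: 1.002
```

Call:
{"op": "apply_moves", "data": {
  "series": "-1.45 -3.37 1 0 0 0 -1;-1.45 -3.37 2 0 0 0 -1;-1.45 -3.37 2 0 0 0 -1;-1.45 -3.37 2 0 0 0 -1;0 0 3 0 0 0 -1;0 0 3 0 0 0 -1;0 0 0 0 0 0 -1;0 0 0 0 0 0 -1;0 0 0 0 0 0 -1;0 0 0 0 0 0 -1"
}}

```text
clock: 7.7
eef_pos: [458.8, 271.9, 192.4]
tcp_rot: [-3.14, -0.002, -0.245]
contact_force: [-0.3, 0.6, 0.5]
opening: 1.001
```

```bash
python3 - <<'E'
from h import *
plan([458,271,67],-.245)
i=r.camera_info("wrist");save("wrist","w3.png");np.save("w3.npy",i)
print(proj(i,[[458,271,83],[458,271,5]]))
E
```

```text
at [458.8 271.9 192.4] [-3.14e+00 -2.00e-03 -2.45e-01] F [-0.3  0.6  0.5] op 1.001
after rz -0.000: t cm [-0.06  0.11 12.54]
[[325.7773232  248.75511619]
 [325.59856808 224.76153456]]
```

View pics/w3.png

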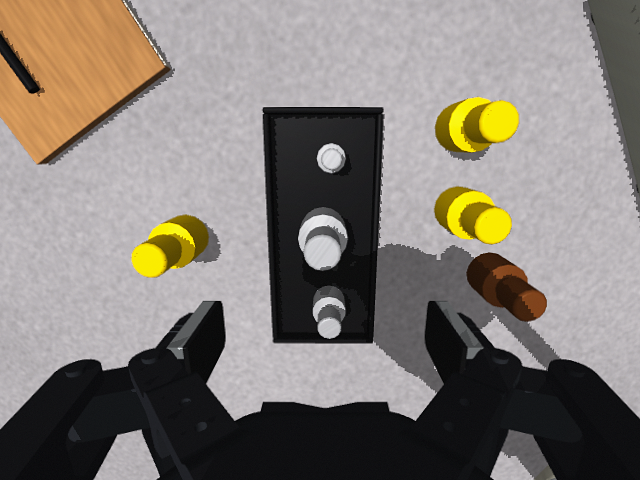

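The view shows the three steel weights in the tray. The large one's knob top is at (322,252) and its body at (323,236). The yellow lookalikes are well clear of the fingers.

```bash
python3 - <<'E'
from h import *
i=np.load("w3.npy",allow_pickle=True).item()
p=atz(i,322,252,83);print(p, proj(i,[[p[0],p[1],5],[p[0],p[1],42]])); plan([p[0],p[1],67],-.245)
E
```

```text
[456.29582719 274.23054875  83.        ] [[322.70327871 227.29912357]
 [322.41558619 237.39940488]]
at [458.7 272.  192.4] [-3.139e+00 -2.000e-03 -2.450e-01] F [-0.5 -0.6  0.3] op 0.996
after rz -0.000: t cm [-0.29 -0.16 12.54]
```

Call:
{"op": "apply_moves", "data": {
  "series": "-0.29 -0.16 2 0 0 0 -1;0 0 3 0 0 0 -1;0 0 3 0 0 0 -1;0 0 2.5 0 0 0 -1;0 0 1.5 0 0 0 -0.5;0 0 0.6 0 0 0 0;0 0 0 0 0 0 1;0 0 0 0 0 0 1;0 0 0 0 0 0 1;0 0 0 0 0 0 1",
  "squeeze": 60
}}

```text
clock: 8.58
eef_pos: [456.0, 274.9, 66.2]
tcp_rot: [-3.139, -0.002, -0.244]
contact_force: [-1.3, -0.3, 5.5]
opening: 0.308
```

Call:
{"op": "apply_moves", "data": {
  "series": "0 0 0 0 0 0 1;0 0 0 0 0 0 1;0 0 -1 0 0 0 1;0 0 -2 0 0 0 1;0 0 -3 0 0 0 1;0 0 -3.5 0 0 0 1;0 0 -3.5 0 0 0 1;0 0 -3.5 0 0 0 1;0 0 -3 0 0 0 1;0 0 0 0 0 0 1"
}}

```text
clock: 9.42
eef_pos: [457.1, 275.6, 266.5]
tcp_rot: [-3.135, -0.007, -0.244]
contact_force: [1.5, 1.4, -4.8]
opening: 0.307
```

```bash
python3 - <<'E'
from h import *
plan([518.7,-98.9,262],.235)
E
```

```text
at [457.1 275.6 266.5] [-3.135 -0.007 -0.244] F [ 1.5  1.4 -4.8] op 0.307
after rz -0.479: t cm [-2.73 37.85  0.45]
```

Call:
{"op": "apply_moves", "data": {
  "series": "0 0 -0.5 0 0 -0.05 1;0 0 -0.5 0 0 -0.09 1;0 0 0 0 0 -0.1 1;0 0 0 0 0 -0.1 1;0 0 0 0 0 -0.09 1;0 0 0 0 0 -0.05 1;-0.1 1 0 0 0 0 1;-0.2 2 0 0 0 0 1;-0.2 3 0 0 0 0 1;-0.25 3.4 0 0 0 0 1"
}}

```text
clock: 10.25
eef_pos: [468.7, 180.1, 268.8]
tcp_rot: [3.141, 0.001, 0.236]
contact_force: [1.3, 0.5, -4.6]
opening: 0.307
```

Call:
{"op": "apply_moves", "data": {
  "series": "-0.25 3.4 0 0 0 0 1;-0.25 3.4 0 0 0 0 1;-0.25 3.4 0 0 0 0 1;-0.25 3.4 0 0 0 0 1;-0.25 3.4 0 0 0 0 1;-0.25 3.4 0 0 0 0 1;-0.25 3 0 0 0 0 1;-0.2 2.5 0 0 0 0 1;-0.2 1.5 0 0 0 0 1;-0.1 1 0 0 0 0 1"
}}

```text
clock: 11.08
eef_pos: [513.0, -102.5, 268.8]
tcp_rot: [-3.142, 0.001, 0.233]
contact_force: [0.0, 0.8, -4.8]
opening: 0.311
```

Call:
{"op": "apply_moves", "data": {
  "series": "0 0 0 0 0 0 1;0 0 0 0 0 0 1;0 0 0 0 0 0 1;0 0 0 0 0 0 1;0 0 0 0 0 0 1;0 0 0 0 0 0 1;0 0 0 0 0 0 1;0 0 0 0 0 0 1;0 0 0 0 0 0 1;0 0 0 0 0 0 1"
}}

```text
clock: 11.92
eef_pos: [514.0, -100.3, 269.5]
tcp_rot: [3.142, 0.0, 0.236]
contact_force: [-0.0, 0.3, -4.9]
opening: 0.308
```

```bash
python3 - <<'E'
from h import *
plan([518.7,-98.9,141],.235)
i=r.camera_info("wrist");save("wrist","w4.png");np.save("w4.npy",i)
p=r.sense()["eef_pos"];print(proj(i,[[p[0],p[1],p[2]+17],[518.7,-98.9,80]]))
E
```

```text
at [ 514.  -100.3  269.5] [3.142 0.    0.236] F [-0.   0.3 -4.9] op 0.308
after rz 0.001: t cm [ 0.49 -0.03 12.85]
[[324.20020219 347.10109926]
 [323.88680404 217.8523638 ]]
```

View pics/w4.png

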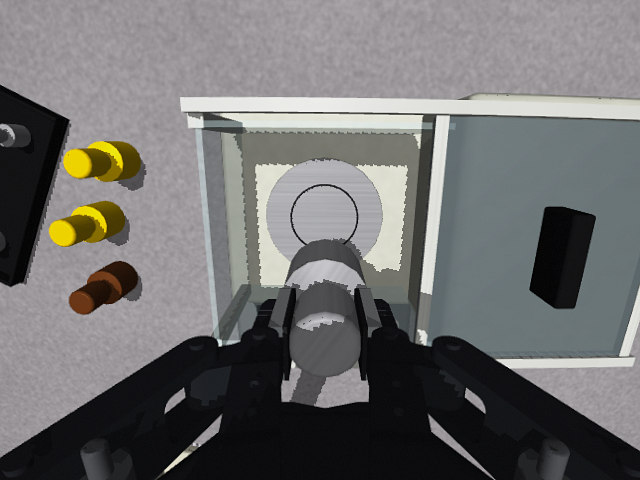

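Call:
{"op": "apply_moves", "data": {
  "series": "0.52 0 0.7 0 0 0 1;0 0 1.5 0 0 0 1;0 0 1.5 0 0 0 1;0 0 1.5 0 0 0 1;0 0 1.5 0 0 0 1;0 0 1.5 0 0 0 1;0 0 1.5 0 0 0 1;0 0 1.3 0 0 0 1;0 0 0.9 0 0 0 1;0 0 0 0 0 0 1"
}}

```text
clock: 12.8
eef_pos: [518.0, -98.9, 148.3]
tcp_rot: [-3.14, 0.003, 0.236]
contact_force: [-0.7, -0.0, -5.4]
opening: 0.311
```

Call:
{"op": "apply_moves", "data": {
  "series": "0 0 0.2 0 0 0 1;0 0 0.2 0 0 0 1;0 0 0.1 0 0 0 1;0 0 0.1 0 0 0 1;0 0 0.1 0 0 0 1;0 0 0.1 0 0 0 1;0 0 0.1 0 0 0 1;0 0 0 0 0 0 1;0 0 0 0 0 0 1;0 0 0 0 0 0 1"
}}

```text
clock: 13.63
eef_pos: [519.0, -99.1, 141.5]
tcp_rot: [3.142, 0.0, 0.236]
contact_force: [-0.1, 0.1, -5.4]
opening: 0.311
```

Call:
{"op": "apply_moves", "data": {
  "series": "0 0 0.05 0 0 0 1;0 0 0.05 0 0 0 1;0 0 0.05 0 0 0 1;0 0 0.05 0 0 0 1;0 0 0 0 0 0 1;0 0 0 0 0 0 1;0 0 0 0 0 0 1;0 0 0 0 0 0 1;0 0 0 0 0 0 1;0 0 0 0 0 0 1"
}}

```text
clock: 14.47
eef_pos: [519.1, -99.2, 139.5]
tcp_rot: [3.142, -0.0, 0.236]
contact_force: [-0.1, -0.3, -3.1]
opening: 0.307
```

Call:
{"op": "apply_moves", "data": {
  "series": "0 0 0.05 0 0 0 1;0 0 0.05 0 0 0 1;0 0 0.05 0 0 0 1;0 0 0.05 0 0 0 1;0 0 0 0 0 0 1;0 0 0 0 0 0 1;0 0 0 0 0 0 1;0 0 0 0 0 0 1;0 0 0 0 0 0 1;0 0 0 0 0 0 1"
}}

```text
clock: 15.3
eef_pos: [519.1, -99.2, 137.5]
tcp_rot: [3.142, -0.0, 0.236]
contact_force: [-0.7, -0.0, -0.9]
opening: 0.308
```

Call:
{"op": "apply_moves", "data": {
  "series": "0 0 0 0 0 0 0.36;0 0 0 0 0 0 0.32;0 0 0 0 0 0 0.25;0 0 0 0 0 0 0.15;0 0 0 0 0 0 0;0 0 0 0 0 0 -0.2;0 0 0 0 0 0 -0.2;0 0 0 0 0 0 -0.2;0 0 0 0 0 0 -0.2;0 0 0 0 0 0 -0.2"
}}

```text
clock: 16.13
eef_pos: [519.1, -99.1, 137.5]
tcp_rot: [-3.142, -0.0, 0.236]
contact_force: [0.1, -0.2, 0.7]
opening: 0.603
```

Call:
{"op": "apply_moves", "data": {
  "series": "0 0 -0.5 0 0 0 -0.2;0 0 -1 0 0 0 -0.2;0 0 -2 0 0 0 -0.2;0 0 -3 0 0 0 -0.2;0 0 -3 0 0 0 -0.2;0 0 -3 0 0 0 -0.2;0 0 -2 0 0 0 -0.2;0 0 0 0 0 0 -0.2;0 0 0 0 0 0 -0.2;0 0 0 0 0 0 -0.2"
}}

```text
clock: 16.97
eef_pos: [518.6, -99.1, 282.3]
tcp_rot: [-3.141, 0.0, 0.236]
contact_force: [0.2, -0.9, -1.0]
opening: 0.598
```

```bash
python3 - <<'E'
from h import *
plan([553.7,-245.9,200.5],.235)
i=r.camera_info("wrist");save("wrist","w5.png");np.save("w5.npy",i)
print(proj(i,[[519,-99,154],[553.7,-245.9,207]]))
E
```

```text
at [518.6 -99.1 282.3] [-3.141  0.     0.236] F [ 0.2 -0.9 -1. ] op 0.598
after rz 0.001: t cm [-0.   15.1   8.18]
[[324.20995641 239.75607211]
 [562.0939465  262.66202048]]
```

View pics/w5.png

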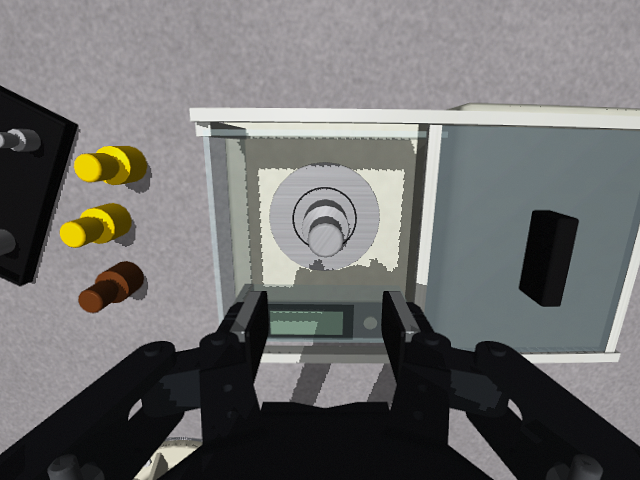

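The weight stands upright inside the ring: knob top (325,238), body about (324,218), ring centre (324,217). The handle top is near (560,258), as predicted.

Call:
{"op": "apply_moves", "data": {
  "series": "0 2 0 0 0 0 0;0 3.5 0 0 0 0 0;0 3.6 0 0 0 0 0;0 3.5 0 0 0 0 0;0 2.5 1 0 0 0 0;0 0 2.5 0 0 0 0;0 0 2.5 0 0 0 0;0 0 1.5 0 0 0 0;0 0 0.7 0 0 0 0.3;0 0 0 0 0 0 0.3",
  "squeeze": 40
}}

```text
clock: 17.85
eef_pos: [552.8, -245.4, 197.7]
tcp_rot: [-3.139, 0.004, 0.236]
contact_force: [0.0, 0.1, 0.0]
opening: 0.349
```

Call:
{"op": "apply_moves", "data": {
  "series": "0 0 0 0 0 0 1;0 0 0 0 0 0 1;0 0 0 0 0 0 1;0 0 0 0 0 0 1;0 0 0 0 0 0 1;0 -0.3 0 0 0 0 1;0 -0.5 0 0 0 0 1;0 -0.7 0 0 0 0 1;0 -0.8 0 0 0 0 1;0 -0.8 0 0 0 0 1"
}}

```text
clock: 18.68
eef_pos: [547.2, -215.2, 200.6]
tcp_rot: [3.141, -0.001, 0.236]
contact_force: [2.7, -1.9, -9.3]
opening: 0.154
```

Call:
{"op": "apply_moves", "data": {
  "series": "0 -0.9 0 0 0 0 1;0 -1 0 0 0 0 1;0 -1 0 0 0 0 1;0 -1 0 0 0 0 1;0 -1 0 0 0 0 1;0 -1 0 0 0 0 1;0 -1 0 0 0 0 1;0 -1 0 0 0 0 1;0 -0.9 0 0 0 0 1;0 -0.5 0 0 0 0 1"
}}

```text
clock: 19.52
eef_pos: [526.1, -123.8, 200.7]
tcp_rot: [3.141, -0.003, 0.236]
contact_force: [8.5, -0.8, -13.5]
opening: 0.153
```

Call:
{"op": "apply_moves", "data": {
  "series": "0 -0.3 0 0 0 0 1;0 -0.3 0 0 0 0 1;0 -0.2 0 0 0 0 1;0 -0.2 0 0 0 0 1;0 -0.2 0 0 0 0 1;0 -0.2 0 0 0 0 1;0 0 0 0 0 0 1;0 0 0 0 0 0 1;0 0 0 0 0 0 1;0 0 0 0 0 0 1"
}}

```text
clock: 20.35
eef_pos: [523.0, -110.6, 200.7]
tcp_rot: [-3.141, -0.003, 0.236]
contact_force: [8.2, 2.2, -13.1]
opening: 0.156
```

Call:
{"op": "apply_moves", "data": {
  "series": "0.05 -0.1 0.05 0 0 0 1;0.05 -0.1 0.05 0 0 0 1;0 -0.1 0 0 0 0 1;0 -0.1 0 0 0 0 1;0 -0.1 0 0 0 0 1;0 0 0 0 0 0 1;0 0 0 0 0 0 1;0 0 0 0 0 0 1;0 0 0 0 0 0 1;0 0 0 0 0 0 1"
}}

```text
clock: 21.18
eef_pos: [522.2, -106.5, 200.6]
tcp_rot: [3.141, -0.001, 0.236]
contact_force: [-1.3, -0.1, 7.1]
opening: 0.156
```

Call:
{"op": "apply_moves", "data": {
  "series": "0 -0.1 -0.03 0 0 0 1;0 -0.1 -0.03 0 0 0 1;0 -0.1 0 0 0 0 1;0 -0.1 0 0 0 0 1;0 -0.1 0 0 0 0 1;0 0 0 0 0 0 1;0 0 0 0 0 0 1;0 0 0 0 0 0 1;0 0 0 0 0 0 1;0 0 0 0 0 0 1"
}}

```text
clock: 22.02
eef_pos: [521.1, -101.7, 200.6]
tcp_rot: [3.141, -0.001, 0.236]
contact_force: [0.4, -0.8, 5.6]
opening: 0.159
```

Call:
{"op": "apply_moves", "data": {
  "series": "0 -0.1 0 0 0 0 1;0 -0.1 0 0 0 0 1;0 -0.1 0 0 0 0 1;0 -0.1 0 0 0 0 1;0 0 0 0 0 0 1;0 0 0 0 0 0 1;0 0 0 0 0 0 1;0 0 0 0 0 0 1;0 0 0 0 0 0 1;0 0 0 0 0 0 1"
}}

```text
clock: 22.85
eef_pos: [520.2, -98.1, 200.6]
tcp_rot: [3.141, -0.001, 0.236]
contact_force: [1.7, -2.7, 5.8]
opening: 0.156
```

Call:
{"op": "apply_moves", "data": {
  "series": "0 -0.1 0 0 0 0 1;0 -0.1 0 0 0 0 1;0 0 0 0 0 0 1;0 -0.1 0 0 0 0 1;0 -0.1 0 0 0 0 1;0 0 0 0 0 0 1;0 0 0 0 0 0 1;0 0 0 0 0 0 1;0 0 0 0 0 0 1;0 0 0 0 0 0 1"
}}

```text
clock: 23.68
eef_pos: [520.2, -97.9, 200.6]
tcp_rot: [3.134, -0.001, 0.237]
contact_force: [5.3, -24.8, -0.6]
opening: 0.153
```

The stop is reached: 150.8 mm of travel between stops, and 25 N at the end. I relieve the push and release.

Call:
{"op": "apply_moves", "data": {
  "series": "0 0.15 0 0 0 0 1;0 0.15 0 0 0 0 1;0 0 0 0 0 0 1;0 0 0 0 0 0 1;0 0 0 0 0 0 0.7;0 0 0 0 0 0 0.4;0 0 0 0 0 0 0.1;0 0 0 0 0 0 0;0 0 0 0 0 0 0;0 0 -1 0 0 0 0"
}}

```text
clock: 24.52
eef_pos: [518.1, -96.5, 208.6]
tcp_rot: [-3.14, 0.003, 0.236]
contact_force: [0.2, 0.3, -0.3]
opening: 0.499
```

Call:
{"op": "apply_moves", "data": {
  "series": "0 0 -2 0 0 0 0;0 0 -3 0 0 0 0;0 0 -3 0 0 0 0;0 0 -3 0 0 0 0;0 0 -1 0 0 0 0;0 0 0 0 0 0 0;0 0 0 0 0 0 0;0 0 0 0 0 0 0;0 0 0 0 0 0 0;0 0 0 0 0 0 0"
}}

```text
clock: 25.35
eef_pos: [518.9, -96.9, 328.6]
tcp_rot: [-3.141, 0.002, 0.236]
contact_force: [1.2, -0.7, -0.3]
opening: 0.501
```

```bash
python3 - <<'E'
from h import *
plan([520.2,-98,200],.235)
i=r.camera_info("wrist");save("wrist","w6.png")
print(proj(i,[[520.2,-98,207],[519,-99,154]]))
save("top","t2.png")
E
```

```text
at [518.9 -96.9 328.6] [-3.141e+00  2.000e-03  2.360e-01] F [ 1.2 -0.7 -0.3] op 0.501
after rz 0.001: t cm [ 0.1   0.14 12.86]
[[326.24337599 241.05107981]
 [326.73730308 226.5626818 ]]
```

View pics/w6.png

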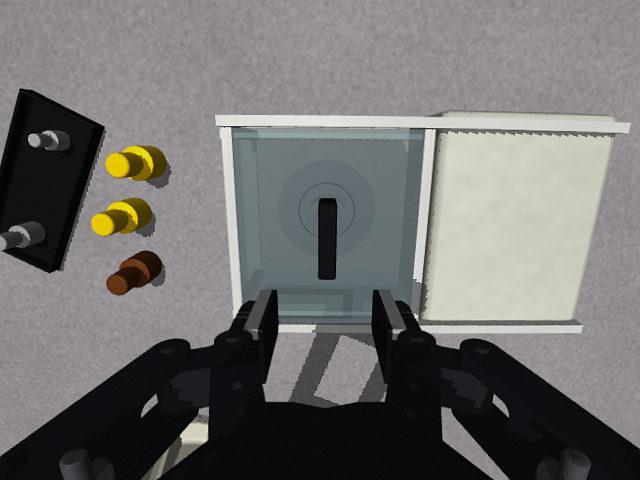

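The cover is at its end and flush, but the weight is hard to make out under the handle at (327,215). I'll check a scene crop next to a wrist crop.

```bash
python3 - <<'E'
from h import *
s=r.grab_frame("scene");cv2.imwrite('pics/s2.png',s)
a=cv2.resize(s[60:250,80:320],(505,400),interpolation=cv2.INTER_CUBIC)
w=cv2.imread('pics/w6.png')[150:290,270:370];w=cv2.convertScaleAbs(w,alpha=1.6,beta=-40)
cv2.imwrite('pics/c2.png',np.hstack([a,cv2.resize(w,(286,400),interpolation=cv2.INTER_CUBIC)]))
E
```

```text
(no output)
```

View pics/c2.png

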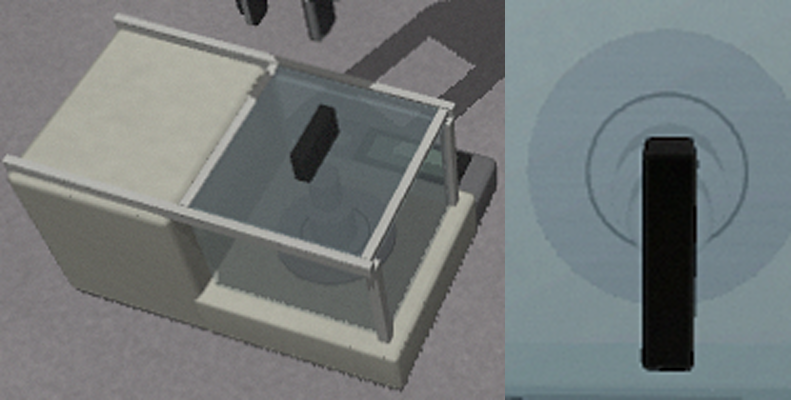

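The crop shows the weight upright on the pan inside the ring, under the shut cover. The gripper is clear, so I hand in.

```bash
python3 -c "
from h import *
a=cv2.imread('pics/s1.png').astype(int);b=cv2.imread('pics/s2.png').astype(int)
for n,(x0,y0,x1,y1) in dict(box=(140,280,230,355),beaker=(265,345,325,415),small=(385,255,410,285),med=(438,205,462,240)).items(): print(n,abs(a-b)[y0:y1,x0:x1].mean().round(2))
print(r.sign_off())"
```

```text
box 2.02
beaker 2.01
small 3.04
med 2.94
the job is handed in; nothing more can be done
None
```

The job is done and handed in after about 25 s of robot time. I slid the cover open to its stop, stood the large steel weight on the pan, let go, and slid the cover shut to its other stop.

- **Weight:** the last pictures show it upright inside the engraved ring. It was set down to within about 1 mm of the ring centre I measured. I lowered it until the wrist force was almost zero, with the pan down about 4 mm of its 12 mm travel.
- **Cover:** it was about 12 mm open when I started. It moved 150.8 mm between its stops, against the 150 mm given, and the final picture shows it flush.
- **Other objects:** the before and after pictures of the slide box, the beaker and the two smaller weights differ only at noise level.
- **Forces:** the peak wrist force I saw was about 55 N, when the cover met its open stop while I was gripping the handle. It met the closed stop at about 25 N. Both are below the 120 N wrist limit. Forces were only read at the end of each move, so a brief higher peak could have gone unseen.
- **Check that looked wrong at first:** the weight was hard to see under the handle through the smoked cover. An enlarged scene and wrist crop settled it.

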